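Swap the three casting rings back onto their own crucible formers

ROBOT

A 6-joint arm with a two-finger parallel gripper is mounted at the origin on a cart in front of the work surface, level with it; the furniture and walls round the work are solid. World frame = base frame: x ahead of the robot, y to its left, z up, the work surface at z = 0. Lengths are in m, angles in degrees, forces in N, time in s.
With the tool pointing down it reaches from about 0.3 to 0.75 m from the base axis. Payload 8.5 kg.
Tool frame: the origin (TCP) lies midway between the tips of the shut fingers; the grasp point (between the pads) lies 19 mm behind it; z points along the fingers, y is the line along which they close (so a half turn about z gives the same grasp; the last joint's range is limited). The gripper opens to 85 mm and grips with 20 to 120 N. Pads are 22 mm wide; open, the fingers measure 114 mm over their backs; the gripper's body (76 mm by 85 mm) begins 54 mm behind the grasp point. The pads swing forward as they close: fully open they stand 13 mm farther back than shut.
Start: joints at [-78.742, 21.807, 74.336, -0, 83.858, -12.336], TCP at [0.22, -0.504, 0.231] pointing down, gripper open.
Joint ranges: [-178.18, 178.18], [-50.72, 133.34], [12.68, 142.11], [-81.47, 261.47], [9.98, 163.14], [-165.26, 165.26]. Speed limits (degrees/s): [136.94, 136.94, 180, 180, 180, 180].

INTERFACE

Orientations are given as a 3x3 rotation matrix whose columns are the frame's x, y, z axes.
In Python, from rig import monitor, optics, close_job, models gives the robot as it stands.
- The arm moves only by the tool step_arm, never from a script. Its arguments are lists of equal length, an entry for each row: "fingers": the closure, from -1 (fully open) to 1 (shut); "travel": the shift along the tool's x, y, z scaled (see below), a list of three; "twist": the turn about the tool's z scaled (see below). In form: {"fingers": [fingers, ...], "travel": [[tx, ty, tz], ...], "twist": [twist, ...]}. A call has 1 to 10 rows; each row shifts and turns the commanded pose from where the row before left it, along the tool's axes as they then stand; what a row does not reach is not made up. The controller multiplies each number of a shift by 100 mm and each number of a turn by pi rad. A row lasts 1/8 s, in which the tool goes at most 62.5 mm and 10.7 degrees, less where a joint would pass 70% of its speed; a pose out of reach is approached as far as the arm can. A call with a number of a shift or a turn outside -1 to 1 is refused whole. A call with a gripper value outside its range is refused whole. The fingers move at their own pace and stop on an object; "force" is the grip in N (left out, the last holds). Time passes only in rows, so rows that do not move let the fingers close. It gives the time, the measured TCP pose, the force, the opening and the grip force at its end, in the units of the state.
- monitor.observe(): the state, without advancing time (a new reading comes with each control period).
- optics.get_image(name): name is "scene" or "top"; returns (picture, depth): 480x640x3 uint8, blue, green, red; 480x640 float32, m along the optical axis (not along the pixel's ray), 0 where there is no reading.
- optics.get_calibration(name): a dict with "vertical_fov" (degrees; the focal length in pixels is half the picture's height over the tangent of half this angle, whatever the lens; pixels are square), "cx", "cy" (the principal point, pixels), "world_from_camera" (4x4, takes a point from camera to world coordinates). Camera axes: x right, y up, looking along -z (the intrinsics and any distortion apply to the point x, -y, -z); pixel columns grow to the right and rows downward; lengths in m; the calibration is good to about 2 mm. A picture is of the moment at which its call begins. get_calibration takes no time and is no camera call.
- close_job(): hands the job in; it is judged then, once.
Trained networks look in the newest picture that a camera, given by its name, has taken for a name from the list of things; names that differ only in an ending like _2 or _b are one class to them, and where a whole thing is asked for, a point or a joint stands for the part that bears it (a point fixed in the world has none). Each returns a list of dicts, best first, with "confidence" (0 to 1); they miss things now and then, are a little off and sometimes report something else, mostly with a low value. They report only what shows in the picture. A call takes as long as a camera call. They do not tell look-alikes from the thing itself.
- models.trace(camera, query): "mask" (480x640 bool, what is visible of it) and "point" ([column, row] in pixels, amid what is visible of it).
- models.landmark_of(camera, query): "point" ([column, row] in pixels: a listed point, or the origin of a listed thing).
The state is a dict: "time_s": time; "q": joint angles; "qvel": joint speeds; "joint_efforts": joint torques, N m; "position": TCP position; "tool_rot": TCP orientation; "ft_force": force on the tool from outside, world axes, zero at the start; "wrist_torque": the same for the moment, N m; "grip_width": finger opening in m; "gripper_force": force on a finger pad.
Only numpy, scipy, OpenCV 4.12 (cv2) and the standard library are available. Lean on these libraries where they do the work, as an engineer would, in place of code of your own. Each camera call takes 0.05 s, during which the arm holds its last target. There are 200 camera calls.

TASK

The three steel casting rings have been put back on the wrong rubber crucible formers, and poured investment would leak out under them. Swap them round, parking a ring upright on a bare patch of the bench on the way, until each stands fully home on the inner floor of the former made for its diameter: small in small, medium in medium, large in large. Do not drop a ring or let it fall over, and leave the wax pot, the amber bottle and the jaw model where they are.

Things in the scene. Friction and masses are not known exactly. Their poses are not given: they have to be found in the camera images.
- small_ring: the small casting ring: a plain grey steel tube, open at both ends, 36 mm outside diameter, 2.5 mm wall, 48 mm high, standing upright. Origin: centre of its underside; z up along its axis; its yaw means nothing. At the start it stands loosely inside the medium former. Grip it from above across the outside, above the lip.
- medium_ring: the medium casting ring: a plain grey steel tube, open at both ends, 48 mm outside diameter, 2.5 mm wall, 54 mm high, standing upright. Origin: centre of its underside; z up along its axis; its yaw means nothing. At the start it stands loosely inside the large former. Grip it from above across the outside, above the lip.
- large_ring: the large casting ring: a plain grey steel tube, open at both ends, 66 mm outside diameter, 2.5 mm wall, 58 mm high, standing upright. Origin: centre of its underside; z up along its axis; its yaw means nothing. At the start it stands over the lip of the small former, on its foot, 4 mm above the bench. Grip it from above across the outside, above the lip.
- small_former: the small crucible former: round dark grey rubber dish, stuck to the bench, on the same 92 mm wide, 4 mm thick foot as the others. Its lip (58 mm outside, 18 mm above the bench) is 53 mm wide inside and tapers to a flat floor 44 mm wide, 6 mm above the bench. A cone (26 mm wide, 14 mm high) in the middle goes inside the ring. Origin: centre of underside, on the bench; z up.
- medium_former: the medium crucible former: round dark grey rubber dish, stuck to the bench, on the same 92 mm wide, 4 mm thick foot as the others. Its lip (70 mm outside, 18 mm above the bench) is 65 mm wide inside and tapers to a flat floor 56 mm wide, 6 mm above the bench. A cone (26 mm wide, 14 mm high) in the middle goes inside the ring. Origin: centre of underside, on the bench; z up.
- large_former: the large crucible former: round dark grey rubber dish, stuck to the bench, on the same 92 mm wide, 4 mm thick foot as the others. Its lip (88 mm outside, 18 mm above the bench) is 83 mm wide inside and tapers to a flat floor 74 mm wide, 6 mm above the bench. A cone (26 mm wide, 14 mm high) in the middle goes inside the ring. Origin: centre of underside, on the bench; z up.
- wax_pot: bystander: low round clear pot of pink wax, 51 mm diameter, 21 mm high, loose. Origin: centre of its underside.
- amber_bottle: bystander: amber glass bottle with white screw cap, 40 mm diameter, 95 mm high, loose. Origin: centre of its underside.
- jaw_model: bystander: buff plaster jaw model with teeth on its base, 65 x 77 x 55 mm high, loose. Origin: centre of its underside. In x 0.38 to 0.56, y -0.30 to 0.30 m nothing unlisted stands but the denture on its sheet at the front (34 mm high, x below 0.42, y -0.04 to 0.04 m); a flat 2.3 mm green mat covers most of it.
There are look-alikes about, which are no part of the job. Leave any white look-alike of the medium_former alone.

How it is judged (in metres and radians):
On the way:
1. one of the rings stands upright, let go, on the bench clear of all three formers (((height (world z) of small_ring below 0.008 m and angle between small_ring's own z axis and vertical below 0.12 rad and linear speed of small_ring below 0.03 m/s and contact force between small_ring and the fingers below 0.05 N and horizontal distance between small_ring and small_former above 0.06 m and horizontal distance between small_ring and medium_former above 0.06 m and horizontal distance between small_ring and large_former above 0.06 m) or (height (world z) of medium_ring below 0.008 m and angle between medium_ring's own z axis and vertical below 0.12 rad and linear speed of medium_ring below 0.03 m/s and contact force between medium_ring and the fingers below 0.05 N and horizontal distance between medium_ring and small_former above 0.06 m and horizontal distance between medium_ring and medium_former above 0.06 m and horizontal distance between medium_ring and large_former above 0.06 m) or (height (world z) of large_ring below 0.008 m and angle between large_ring's own z axis and vertical below 0.12 rad and linear speed of large_ring below 0.03 m/s and contact force between large_ring and the fingers below 0.05 N and horizontal distance between large_ring and small_former above 0.06 m and horizontal distance between large_ring and medium_former above 0.06 m and horizontal distance between large_ring and large_former above 0.06 m))), for 0.2 s.
At the end, for the whole second after the job is handed in: Each ring stands upright (within 0.08 rad) and still on the inner floor of the former of its own size: axis within 9 mm of the former's axis, underside no more than 9 mm above the bench (horizontal distance between small_ring and small_former below 0.009 m and z of small_ring in the frame of small_former below 0.009 m and angle between each of small_ring, medium_ring, large_ring's own z axis and vertical below 0.08 rad and linear speed of each of small_ring, medium_ring, large_ring below 0.02 m/s and horizontal distance between medium_ring and medium_former below 0.009 m and z of medium_ring in the frame of medium_former below 0.009 m and horizontal distance between large_ring and large_former below 0.009 m and z of large_ring in the frame of large_former below 0.009 m); the robot touches nothing.
It fails at once if the wax pot is pushed more than 20 mm or knocked over (distance of wax_pot from where it was at the start of the episode above 0.02 m or angle between wax_pot's own z axis and vertical above 0.5 rad).
It fails at once if the amber bottle is pushed more than 20 mm or knocked over (distance of amber_bottle from where it was at the start of the episode above 0.02 m or angle between amber_bottle's own z axis and vertical above 0.5 rad).
It fails at once if the jaw model is pushed more than 20 mm or knocked over (distance of jaw_model from where it was at the start of the episode above 0.02 m or angle between jaw_model's own z axis and vertical above 0.5 rad).
It fails at once if a ring falls over (angle between any of small_ring, medium_ring, large_ring's own z axis and vertical above 0.8 rad).
It fails at once if a ring is dropped (it falls from more than about 18 mm, out of the fingers) ((contact force between small_ring and the fingers below 0.05 N and linear speed of small_ring above 0.6 m/s) or (contact force between medium_ring and the fingers below 0.05 N and linear speed of medium_ring above 0.6 m/s) or (contact force between large_ring and the fingers below 0.05 N and linear speed of large_ring above 0.6 m/s)).
It also fails if it takes over 102 s, if anything falls off the work surface, if the arm or the gripper's body presses on something with over 40 N, if the wrist force passes 120 N, or if a joint passes its speed limit or range.

## Working session

There is one attempt and no reset: what is moved stays moved. The work goes in short steps, Python scripts to look and compute and a tool call to move; the robot and the scene stay as the last step left them, time stands still between calls to the robot, and variables do not carry over. Pictures are saved under pics/ and viewed, at most 14 in all, crops included, and the job is handed in when it is done.

Besides the shell and the picture viewer there is one more tool, called as name(argument=value, ...), one argument or row to a line, values as JSON. step_arm: Moves the arm, as the interface text tells. Its arguments: {"type":"object","properties":{"fingers":{"type":"array","items":{"type":"number"}},"travel":{"type":"array","items":{"type":"array","items":{"type":"number"}}},"twist":{"type":"array","items":{"type":"number"}},"force":{"type":"number"}},"required":["fingers","travel","twist"]}

```bash
mkdir -p pics; ls
python3 - <<'E'
from rig import monitor, optics, models
import cv2, numpy as np
s=monitor.observe(); print(s['time_s'],s['position'],s['tool_rot'],s['grip_width'])
for c in('scene','top'):
    im,d=optics.get_image(c); cv2.imwrite(f'pics/{c}0.png',im); np.save(f'{c}0.npy',d)
    print({k:(np.round(v,4).tolist() if k=='world_from_camera' else v) for k,v in optics.get_calibration(c).items()})
E
```

```text
pics
0.0 [ 0.22009267 -0.50371216  0.23069776] [[ 9.16369600e-01  4.00333185e-01 -3.09989080e-04]
 [ 4.00333194e-01 -9.16368494e-01  1.45494536e-03]
 [ 2.98398685e-04 -1.45736662e-03 -9.99998894e-01]] 0.08551439752188539
{'vertical_fov': 54.53802092272623, 'cx': 315.1511250963209, 'cy': 242.1362115226823, 'world_from_camera': [[-0.8879, 0.258, -0.3808, 0.1351], [-0.4596, -0.4636, 0.7575, 0.6881], [0.0189, 0.8476, 0.5302, 0.5098], [0.0, 0.0, 0.0, 1.0]]}
{'vertical_fov': 52.09374678169252, 'cx': 321.451125009722, 'cy': 235.59713756714643, 'world_from_camera': [[-0.0135, 0.9975, -0.0687, 0.3912], [-0.9997, -0.0147, -0.0172, 0.0407], [-0.0182, 0.0685, 0.9975, 1.203], [0.0, 0.0, 0.0, 1.0]]}
```

View pics/scene0.png

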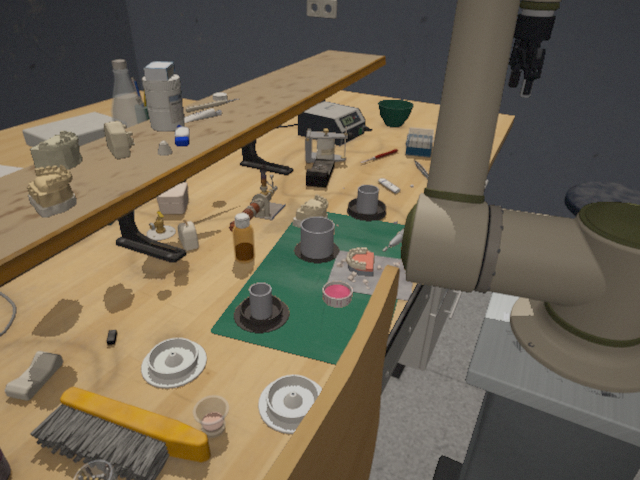

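View pics/top0.png

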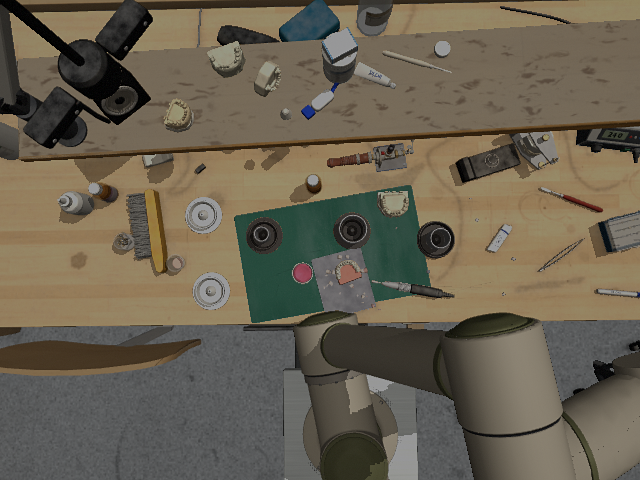

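The three ring+former pairs are at top pixels (263,235), (352,230), (436,239). The large ring is the middle one. Bottle is at (313,184), jaw (393,203), wax (303,272) and denture (347,272). The white look-alikes are at (203,215) and (211,291).

```bash
cat > h.py <<'E'
import numpy as np, cv2
from rig import optics, monitor, models
from scipy.optimize import least_squares
def cloud(c,d):
    k=optics.get_calibration(c); f=240/np.tan(np.radians(k['vertical_fov']/2)); T=np.array(k['world_from_camera'])
    v,u=np.mgrid[:480,:640]
    P=np.stack([(u-k['cx'])/f*d,-(v-k['cy'])/f*d,-d],-1)@T[:3,:3].T+T[:3,3]
    P[d<=0]=np.nan; return P
def ray(c,u,v,z):
    k=optics.get_calibration(c); f=240/np.tan(np.radians(k['vertical_fov']/2)); T=np.array(k['world_from_camera'])
    r=np.stack([(u-k['cx'])/f,-(v-k['cy'])/f,-np.ones(np.shape(u))],-1)@T[:3,:3].T
    return T[:3,3]+r*((z-T[2,3])/r[...,2])[...,None]
def circ(x,y):
    r=least_squares(lambda p:np.hypot(x-p[0],y-p[1])-p[2],[np.median(x),np.median(y),.03],loss='soft_l1',f_scale=.001)
    return r.x, np.sqrt(np.mean(r.fun**2))
E
python3 - <<'E'
from h import *
for c in('top','scene'):
    P=cloud(c,np.load(c+'0.npy'))
    if c=='top':
        cen=[P[r,q,:2] for q,r in((263,235),(352,230),(436,239))]; print(cen)
        for n,(q,r) in dict(bottle=(313,184),jaw=(393,203),wax=(303,272),shelf=(300,140),white1=(203,215),mat=(300,240)).items(): print(n,P[r,q].round(3))
        for q,r in((230,150),(350,150),(450,145)): print('shelf',P[r,q].round(3))
    for a in cen:
        m=np.hypot(P[...,0]-a[0],P[...,1]-a[1])<.055
        Z=P[m]; zt=np.nanpercentile(Z[:,2],97)
        S=Z[Z[:,2]>zt-.006]; x,e=circ(S[:,0],S[:,1])
        print(c,'ring',x.round(4),'ztop',zt.round(4),'rms',e.round(4),len(S))
        # rubber lip: z 12..22mm outside ring
        S=Z[(Z[:,2]>.012)&(Z[:,2]<.022)]; 
        if len(S)>10: x,e=circ(S[:,0],S[:,1]); print('   lip',x.round(4),e.round(4),len(S))
        # foot by darkness
im=cv2.imread('pics/top0.png'); 
print([im[r,q].tolist() for q,r in ((250,235),(338,235),(452,239),(300,240),(480,260))])
E
```

```text
[array([0.47600516, 0.2022316 ]), array([ 0.48543025, -0.01299423]), array([ 0.4605133 , -0.21451929])]
bottle [0.586 0.078 0.095]
jaw [ 0.545 -0.109  0.051]
wax [0.386 0.107 0.017]
shelf [0.657 0.099 0.212]
white1 [0.527 0.349 0.018]
mat [ 0.464  0.114 -0.002]
shelf [0.691 0.286 0.001]
shelf [ 0.687 -0.012 -0.002]
shelf [ 0.693 -0.259  0.003]
top ring [0.477  0.2025 0.0165] ztop 0.0515 rms 0.0009 62
   lip [0.477  0.2026 0.0317] 0.0112 226
top ring [ 0.4855 -0.0123  0.0315] ztop 0.0607 rms 0.0007 93
   lip [ 0.4861 -0.0124  0.026 ] 0.0096 183
top ring [ 0.4609 -0.2148  0.0225] ztop 0.0585 rms 0.001 90
   lip [ 0.4613 -0.2149  0.0405] 0.0143 300
scene ring [0.4744 0.2039 0.0167] ztop 0.0519 rms 0.001 204
   lip [0.4746 0.2036 0.0325] 0.008 391
scene ring [ 0.4827 -0.0115  0.0315] ztop 0.0604 rms 0.0013 247
   lip [ 0.4832 -0.0125  0.0326] 0.0011 136
scene ring [ 0.4579 -0.2144  0.0224] ztop 0.0576 rms 0.0014 136
   lip [ 0.4585 -0.2155  0.0406] 0.0101 243
[[14, 14, 14], [32, 33, 36], [11, 13, 15], [68, 80, 50], [90, 126, 150]]
```

Run:
```python
import cv2
im=cv2.imread('pics/top0.png')[190:290,225:475]
cv2.imwrite('pics/topcrop.png',cv2.resize(im,None,fx=3.2,fy=3.2,interpolation=cv2.INTER_CUBIC))
```

```text
(no output)
```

View pics/topcrop.png

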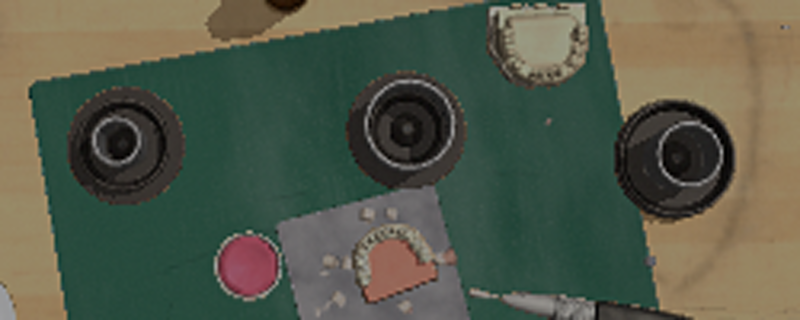

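```bash
cat > formers.py <<'E'
from h import *
import sys
def lip(c,d,a,R):
    P=cloud(c,d).reshape(-1,3); P=P[(P[:,2]>.0135)&(P[:,2]<.0225)]; p=np.array(a)
    for w in(.006,.004,.003,.003):
        r=np.hypot(*(P[:,:2]-p).T); S=P[abs(r-R)<w]
        if len(S)<15: return None
        p=least_squares(lambda q:np.hypot(*(S[:,:2]-q).T)-R,p,loss='soft_l1',f_scale=.001).x
    return p.round(4),len(S)
def foot(im,a):
    k=optics.get_calibration('top'); hsv=cv2.cvtColor(im,cv2.COLOR_BGR2HSV)
    m=((hsv[...,2]<60)).astype(np.uint8)
    u,v=a; n,l,st,ce=cv2.connectedComponentsWithStats(cv2.morphologyEx(m,cv2.MORPH_OPEN,np.ones((3,3))))
    w=l[v-14:v+15,u-14:u+15]; i=np.bincount(w[w>0]).argmax()
    ct=max(cv2.findContours((l==i).astype(np.uint8),0,1)[0],key=cv2.contourArea)[:,0].astype(float)
    W=ray('top',ct[:,0],ct[:,1],.004); return circ(W[:,0],W[:,1])
E
python3 - <<'E'
from formers import *
im=cv2.imread('pics/top0.png')
for n,px,a,R in(('M',(263,235),(.476,.203),.03375),('S',(352,230),(.484,-.012),.02775),('L',(436,239),(.46,-.2148),.04275)):
    print(n,'lip top',lip('top',np.load('top0.npy'),a,R),'scene',lip('scene',np.load('scene0.npy'),a,R),'foot',foot(im,px))
E
```

```text
M lip top (array([0.477 , 0.2027]), 133) scene (array([0.4742, 0.2036]), 229) foot (array([0.4740158 , 0.20217404, 0.04036028]), np.float64(0.01068945476689226))
S lip top (array([ 0.4862, -0.0123]), 111) scene (array([ 0.4808, -0.0074]), 117) foot (array([ 0.49269052, -0.01984996,  0.0263839 ]), np.float64(0.0038248660300086086))
L lip top (array([ 0.461 , -0.2148]), 167) scene (array([ 0.4579, -0.214 ]), 115) foot (array([ 0.46451958, -0.22801486,  0.02090957]), np.float64(0.0006677245560395854))
```

step_arm(
  fingers=[-1,-1,-1,-1,-1,-1,-1,-1,-1,-1],
  travel=[
    [0,0,0],
    [0,0,0],
    [0,0,0],
    [0.2,-0.5,0],
    [0.2,-0.5,0],
    [0.2,-0.5,0],
    [0.2,-0.5,0],
    [0.2,-0.5,0],
    [0.2,-0.5,0],
    [0.2,-0.5,0],
  ],
  twist=[0.05,0.05,0.031,0,0,0,0,0,0,0],
)

```text
time_s: 1.35
position: [0.3603, -0.1523, 0.2313]
tool_rot: [[1.0, -0.0, -0.0], [-0.0, -1.0, 0.0], [-0.0, -0.0, -1.0]]
ft_force: [0.7, -0.6, -0.1]
grip_width: 0.0854
gripper_force: 0.0
```

step_arm(
  fingers=[-1,-1,-1,-1,-1,-1,-1,-1,-1,-1],
  travel=[
    [0.16,-0.5,0],
    [0.16,-0.5,0],
    [0.16,-0.5,0],
    [0.16,-0.5,0],
    [0.16,-0.5,0],
    [0.16,-0.5,0],
    [0.16,-0.5,0],
    [0.04,-0.05,0.3],
    [0,0,0.6],
    [0,0,0],
  ],
  twist=[0,0,0,0,0,0,0,0,0,0],
)

```text
time_s: 2.6
position: [0.4738, 0.2008, 0.1383]
tool_rot: [[1.0, 0.0, -0.009], [0.0, -1.0, -0.001], [-0.009, 0.001, -1.0]]
ft_force: [0.9, 0.5, 1.6]
grip_width: 0.0852
gripper_force: 0.0
```

step_arm(
  fingers=[-1,-1,-1],
  travel=[
    [0,0,0.4],
    [0,0,0],
    [0,0,0],
  ],
  twist=[0,0,0],
)

```text
time_s: 2.98
position: [0.4771, 0.2012, 0.1037]
tool_rot: [[1.0, 0.0, 0.003], [0.0, -1.0, 0.001], [0.003, -0.001, -1.0]]
ft_force: [-0.2, 0.5, 1.0]
grip_width: 0.0855
gripper_force: 0.0
```

Run:
```python
from h import *
im,d=optics.get_image('scene'); im=im[200:350,180:340]
cv2.imwrite('pics/s1.png',cv2.resize(im,None,fx=4,fy=4,interpolation=cv2.INTER_CUBIC))
print(monitor.observe()['position'])
```

```text
[0.47709515 0.20117941 0.10361617]
```

View pics/s1.png

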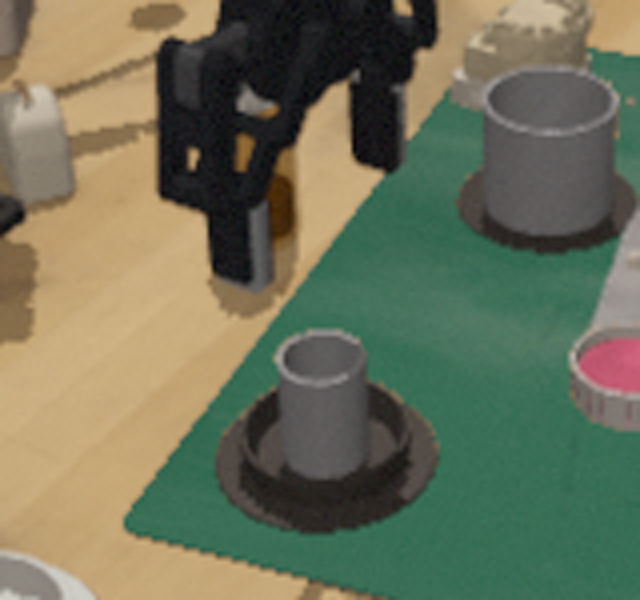

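The gripper sits above the small ring (crop pixel ~(320,350)), the fingers straddle it and nothing obstructs the descent. I'll go down now.

step_arm(
  fingers=[-1,-1,-1,-1,-1],
  travel=[
    [-0.015,-0.02,0],
    [0,0,0.3],
    [0,0,0.3],
    [0,0,0.13],
    [0,0,0],
  ],
  twist=[0,0,0,0,0],
)

```text
time_s: 3.65
position: [0.4745, 0.2031, 0.0284]
tool_rot: [[1.0, 0.0, -0.001], [0.0, -1.0, -0.0], [-0.001, 0.0, -1.0]]
ft_force: [-1.4, 0.3, 0.5]
grip_width: 0.0856
gripper_force: 0.0
```

step_arm(
  fingers=[0,0.3,0.6,0.8,1,1,1,1,1,1],
  travel=[
    [0,0,0],
    [0,0,0],
    [0,0,0],
    [0,0,0],
    [0,0,0],
    [0,0,0],
    [0,0,0],
    [0,0,0],
    [0,0,0],
    [0,0,0],
  ],
  twist=[0,0,0,0,0,0,0,0,0,0],
  force=30,
)

```text
time_s: 4.9
position: [0.4748, 0.203, 0.0289]
tool_rot: [[1.0, 0.0, 0.001], [0.0, -1.0, 0.0], [0.001, -0.0, -1.0]]
ft_force: [-0.8, -0.6, 5.1]
grip_width: 0.0351
gripper_force: 33.6
```

step_arm(
  fingers=[1,1,1,1,1,1,1,1,1,1],
  travel=[
    [0,0,-0.1],
    [0,0,-0.2],
    [0,0,-0.3],
    [0,0,-0.1],
    [0,0.3,0],
    [-0.04,0.4,0],
    [0,0.3,0],
    [0,0.08,0.1],
    [0,0,0.2],
    [0,0,0],
  ],
  twist=[0,0,0,0,0,0,0,0,0,0],
)

```text
time_s: 6.15
position: [0.4695, 0.0956, 0.0668]
tool_rot: [[1.0, 0.001, -0.004], [0.001, -1.0, 0.0], [-0.004, -0.0, -1.0]]
ft_force: [-0.1, 0.1, -1.0]
grip_width: 0.0351
gripper_force: 32.9
```

step_arm(
  fingers=[1,1,1,1],
  travel=[
    [0,0,0.2],
    [0,0,0.1],
    [0,0,0],
    [0,0,0],
  ],
  twist=[0,0,0,0],
)

```text
time_s: 6.65
position: [0.4708, 0.0952, 0.0388]
tool_rot: [[1.0, 0.001, 0.001], [0.001, -1.0, -0.0], [0.001, 0.0, -1.0]]
ft_force: [-0.2, 0.5, -0.8]
grip_width: 0.0351
gripper_force: 32.9
```

Run:
```python
from h import *
im,d=optics.get_image('scene'); im=im[200:350,180:340]
cv2.imwrite('pics/s2.png',cv2.resize(im,None,fx=4,fy=4,interpolation=cv2.INTER_CUBIC))
print(monitor.observe()['position'],monitor.observe()['ft_force'])
```

```text
[0.47080872 0.09515583 0.03889137] [ 0.40748498  0.20998785 -1.08623742]
```

View pics/s2.png

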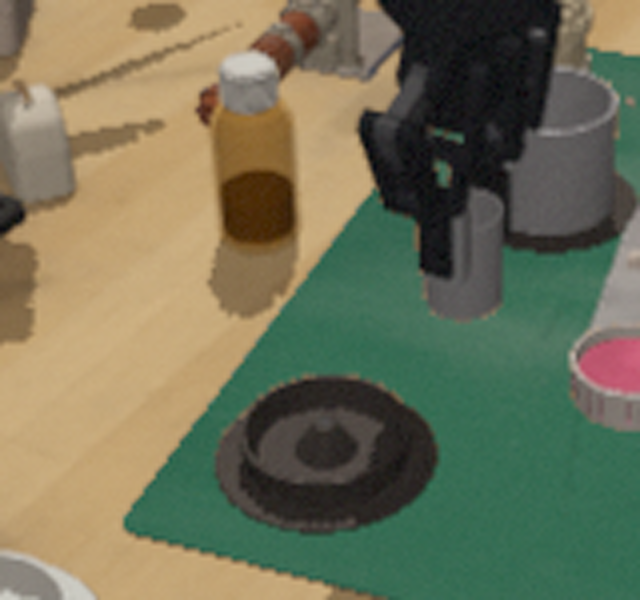

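The ring hangs upright between the bottle and the middle former, held on one side. The medium former is empty. I'll lower until contact.

step_arm(
  fingers=[1,1,1,1,1,1],
  travel=[
    [0,0,0.06],
    [0,0,0.03],
    [0,0,0.02],
    [0,0,0.01],
    [0,0,0.01],
    [0,0,0],
  ],
  twist=[0,0,0,0,0,0],
)

```text
time_s: 7.45
position: [0.4706, 0.095, 0.0254]
tool_rot: [[1.0, 0.0, 0.0], [0.0, -1.0, -0.0], [0.0, 0.0, -1.0]]
ft_force: [-0.0, 0.7, 0.3]
grip_width: 0.0351
gripper_force: 33.2
```

step_arm(
  fingers=[1,1,0.3,0,-0.3,-0.6,-0.6,-0.6,-0.6,-0.6],
  travel=[
    [0,0,0.01],
    [0,0,0],
    [0,0,0],
    [0,0,0],
    [0,0,0],
    [0,0,0],
    [0,0,0],
    [0,0,0],
    [0,0,-0.2],
    [0,0,-0.4],
  ],
  twist=[0,0,0,0,0,0,0,0,0,0],
)

```text
time_s: 8.7
position: [0.4697, 0.095, 0.0841]
tool_rot: [[1.0, 0.0, -0.003], [0.0, -1.0, 0.0], [-0.003, -0.0, -1.0]]
ft_force: [0.5, 0.1, 0.1]
grip_width: 0.0685
gripper_force: 0.0
```

step_arm(
  fingers=[-0.6,-1,-1,-1,-1,-1,-1,-1,-1,-1],
  travel=[
    [0,0,-0.5],
    [0,0.5,0],
    [-0.02,0.5,0],
    [-0.02,0.5,0],
    [-0.02,0.5,0],
    [-0.02,0.5,0],
    [-0.02,0.5,0],
    [0,0.1,0],
    [0,0,0],
    [0,0,0],
  ],
  twist=[0,0,0,0,0,0,0,0,0,0],
)

```text
time_s: 9.95
position: [0.4605, -0.2137, 0.1343]
tool_rot: [[1.0, 0.002, -0.0], [0.002, -1.0, 0.001], [-0.0, -0.001, -1.0]]
ft_force: [0.3, 0.4, 0.9]
grip_width: 0.0853
gripper_force: 0.0
```

Run:
```python
from h import *
im,d=optics.get_image('scene'); print(monitor.observe()['position']); 
cv2.imwrite('pics/s3.png',cv2.resize(im[170:340,220:440],None,fx=3.5,fy=3.5,interpolation=cv2.INTER_CUBIC))
P=cloud('scene',d).reshape(-1,3); S=P[(np.hypot(P[:,0]-.471,P[:,1]-.095)<.04)&(P[:,2]>.042)&(P[:,2]<.06)]
print('small',circ(S[:,0],S[:,1]),len(S),S[:,2].max())
from formers import lip
print('M',lip('scene',d,(.4756,.2031),.03375))
im,d=optics.get_image('top'); print('M top',lip('top',d,(.4756,.2031),.03375))
P=cloud('top',d).reshape(-1,3); S=P[(np.hypot(P[:,0]-.471,P[:,1]-.095)<.04)&(P[:,2]>.042)&(P[:,2]<.06)]
print('small',circ(S[:,0],S[:,1]),len(S))
```

```text
[ 0.46061916 -0.21360251  0.13436266]
small (array([0.47045604, 0.09583284, 0.01661267]), np.float64(0.0011565142556187766)) 167 0.051116356988517686
M (array([0.4742, 0.204 ]), 298)
M top (array([0.4771, 0.2028]), 129)
small (array([0.47305935, 0.09487811, 0.01663545]), np.float64(0.0007606602449721624)) 51
```

View pics/s3.png

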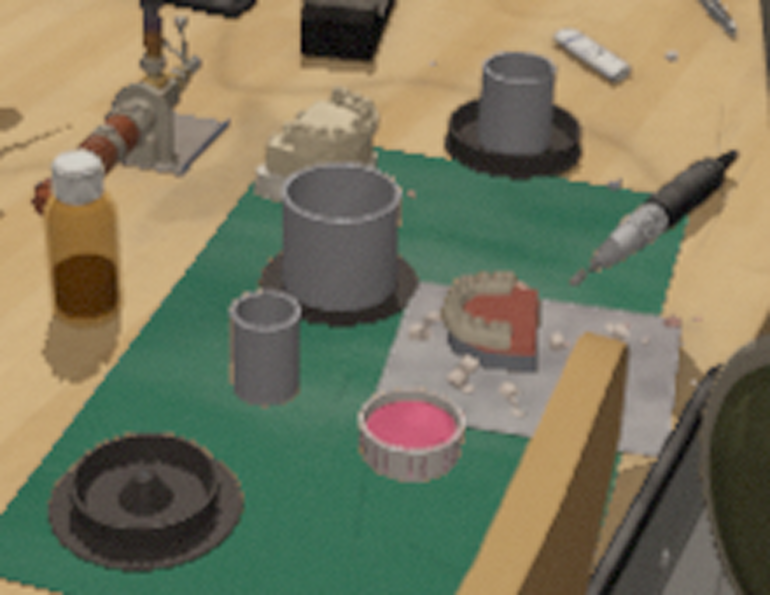

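The small ring stands upright, parked at crop (265,350). The medium former is empty, and nothing else has moved. Next is the medium ring.

step_arm(
  fingers=[-1,-1,-1,-1,-1,-1],
  travel=[
    [-0.01,0.01,0.2],
    [0,0,0.35],
    [0,0,0.35],
    [0,0,0.13],
    [0,0,0],
    [0,0,0],
  ],
  twist=[0,0,0,0,0,0],
)

```text
time_s: 10.8
position: [0.4602, -0.2162, 0.0325]
tool_rot: [[1.0, 0.001, 0.002], [0.001, -1.0, -0.001], [0.002, 0.001, -1.0]]
ft_force: [-0.1, 0.5, -0.1]
grip_width: 0.0855
gripper_force: 0.0
```

step_arm(
  fingers=[-0.3,0,0.3,0.6,1,1,1,1,1,1],
  travel=[
    [0,0,0],
    [0,0,0],
    [0,0,0],
    [0,0,0],
    [0,0,0],
    [0,0,0],
    [0,0,0],
    [0,0,0],
    [0,0,0],
    [0,0,0],
  ],
  twist=[0,0,0,0,0,0,0,0,0,0],
  force=35,
)

```text
time_s: 12.05
position: [0.4598, -0.2161, 0.0318]
tool_rot: [[1.0, 0.0, 0.001], [0.0, -1.0, -0.001], [0.001, 0.001, -1.0]]
ft_force: [-0.0, 1.1, 6.2]
grip_width: 0.0471
gripper_force: 38.0
```

step_arm(
  fingers=[1,1,1,1,1,1,1,1,1,1],
  travel=[
    [0,0,-0.1],
    [0,0,-0.3],
    [0,0,-0.5],
    [0,0,-0.2],
    [0,-0.3,0],
    [0.03,-0.5,0],
    [0.03,-0.5,0],
    [0.03,-0.5,0],
    [0.03,-0.5,0],
    [0.03,-0.5,0],
  ],
  twist=[0,0,0,0,0,0,0,0,0,0],
)

```text
time_s: 13.3
position: [0.4743, 0.0656, 0.1418]
tool_rot: [[1.0, 0.0, 0.0], [0.0, -1.0, -0.0], [0.0, 0.0, -1.0]]
ft_force: [0.5, -0.4, -0.6]
grip_width: 0.0472
gripper_force: 37.5
```

step_arm(
  fingers=[1,1,1,1,1,1,1,1,1,1],
  travel=[
    [0.01,-0.5,0],
    [0,-0.5,0],
    [0,-0.35,0],
    [0,-0.04,0.1],
    [0,0,0.3],
    [0,0,0.2],
    [0,0,0.1],
    [0,0,0],
    [0,0,0],
    [0,0,0],
  ],
  twist=[0,0,0,0,0,0,0,0,0,0],
)

```text
time_s: 14.55
position: [0.4758, 0.2031, 0.072]
tool_rot: [[1.0, 0.0, 0.001], [0.0, -1.0, 0.0], [0.001, -0.0, -1.0]]
ft_force: [-0.3, 0.1, -1.1]
grip_width: 0.0467
gripper_force: 37.5
```

Run:
```python
from h import *
print(monitor.observe()['position'],monitor.observe()['ft_force'])
im,d=optics.get_image('scene')
cv2.imwrite('pics/s4.png',cv2.resize(im[200:350,180:340],None,fx=4,fy=4,interpolation=cv2.INTER_CUBIC))
```

```text
[0.47579237 0.20305353 0.07199663] [-0.26852415  0.08280747 -1.1060105 ]
```

View pics/s4.png

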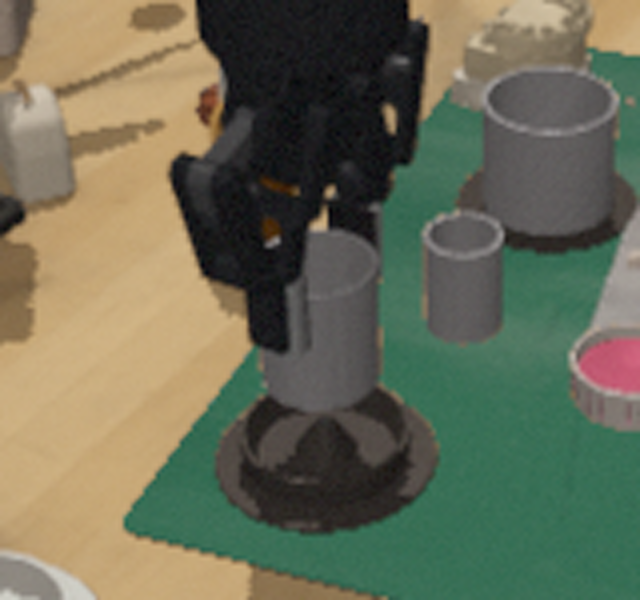

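The medium ring hangs upright, centred over the medium former (crop (325,430)). I'll lower it by about 40 mm, to a TCP height of about 0.032.

step_arm(
  fingers=[1,1,1,1,1,1,1],
  travel=[
    [0,0,0.1],
    [0,0,0.15],
    [0,0,0.08],
    [0,0,0.04],
    [0,0,0.02],
    [0,0,0.01],
    [0,0,0],
  ],
  twist=[0,0,0,0,0,0,0],
)

```text
time_s: 15.48
position: [0.4757, 0.2031, 0.0319]
tool_rot: [[1.0, 0.0, 0.001], [0.0, -1.0, 0.0], [0.001, -0.0, -1.0]]
ft_force: [-1.8, 0.0, 4.1]
grip_width: 0.0472
gripper_force: 38.1
```

step_arm(
  fingers=[0.3,0,-0.3,-0.6,-0.8,-1,-1,-1,-1,-1],
  travel=[
    [0,0,0],
    [0,0,0],
    [0,0,0],
    [0,0,0],
    [0,0,0],
    [0,0,0],
    [0,0,-0.2],
    [0,0,-0.4],
    [0,0,-0.5],
    [0,0.3,0],
  ],
  twist=[0,0,0,0,0,0,0,0,0,0],
)

```text
time_s: 16.73
position: [0.477, 0.1739, 0.1447]
tool_rot: [[1.0, 0.003, 0.007], [0.003, -1.0, 0.001], [0.007, -0.001, -1.0]]
ft_force: [0.5, -0.8, -1.4]
grip_width: 0.0852
gripper_force: 0.0
```

step_arm(
  fingers=[-1,-1,-1,-1,-1,-1,-1],
  travel=[
    [0,0.5,0],
    [0,0.5,0],
    [0.04,0.5,0],
    [0.04,0.3,0],
    [0,0.05,0],
    [0,0,0],
    [0,0,0],
  ],
  twist=[0,0,0,0,0,0,0],
)

```text
time_s: 17.6
position: [0.4833, -0.0109, 0.1413]
tool_rot: [[1.0, 0.002, -0.0], [0.002, -1.0, 0.0], [-0.0, -0.0, -1.0]]
ft_force: [0.0, -0.7, -0.6]
grip_width: 0.0854
gripper_force: 0.0
```

Run:
```python
from formers import *
print(monitor.observe()['position'])
for c in('scene','top'):
    im,d=optics.get_image(c); P=cloud(c,d).reshape(-1,3)
    S=P[(np.hypot(P[:,0]-.4756,P[:,1]-.203)<.04)&(P[:,2]>.05)&(P[:,2]<.07)]; print(c,'med',circ(S[:,0],S[:,1]),len(S),np.percentile(S[:,2],97))
    print('L',lip(c,d,(.4595,-.2144),.04275))
```

```text
[ 0.4833166  -0.01087498  0.1413065 ]
scene med (array([0.47394385, 0.20413488, 0.02252739]), np.float64(0.0009946766449681925)) 330 0.060028745711048076
L (array([ 0.4582, -0.2141]), 140)
top med (array([0.47673808, 0.20287653, 0.0225076 ]), np.float64(0.0007570291625912663)) 86 0.06312895829282633
L (array([ 0.4609, -0.2148]), 176)
```

step_arm(
  fingers=[-1,-1,-1,-1,-1,-1],
  travel=[
    [0.01,0.01,0.1],
    [0,0,0.4],
    [0,0,0.4],
    [0,0,0.25],
    [0,0,0],
    [0,0,0],
  ],
  twist=[0,0,0,0,0,0],
)

```text
time_s: 18.45
position: [0.485, -0.0129, 0.0269]
tool_rot: [[1.0, 0.0, 0.001], [0.0, -1.0, -0.0], [0.001, 0.0, -1.0]]
ft_force: [0.4, 0.3, 0.1]
grip_width: 0.0854
gripper_force: 0.0
```

step_arm(
  fingers=[-0.7,-0.5,-0.2,0.2,0.6,1,1,1,1,1],
  travel=[
    [0,0,0],
    [0,0,0],
    [0,0,0],
    [0,0,0],
    [0,0,0],
    [0,0,0],
    [0,0,0],
    [0,0,0],
    [0,0,0],
    [0,0,0],
  ],
  twist=[0,0,0,0,0,0,0,0,0,0],
  force=45,
)

```text
time_s: 19.7
position: [0.4851, -0.0133, 0.0273]
tool_rot: [[1.0, 0.0, 0.002], [0.0, -1.0, -0.001], [0.002, 0.001, -1.0]]
ft_force: [-0.0, -2.0, 5.4]
grip_width: 0.0652
gripper_force: 48.5
```

step_arm(
  fingers=[1,1,1,1,1,1,1,1,1,1],
  travel=[
    [0,0,-0.1],
    [0,0,-0.3],
    [0,0,-0.4],
    [0,0,-0.2],
    [-0.05,0.3,0],
    [-0.05,0.4,0],
    [-0.05,0.5,0],
    [-0.05,0.5,0],
    [-0.05,0.3,0],
    [0,0,0.2],
  ],
  twist=[0,0,0,0,0,0,0,0,0,0],
)

```text
time_s: 20.95
position: [0.4598, -0.2154, 0.1075]
tool_rot: [[1.0, -0.003, 0.003], [-0.003, -1.0, -0.002], [0.003, 0.002, -1.0]]
ft_force: [-0.2, 0.3, -3.0]
grip_width: 0.065
gripper_force: 51.1
```

step_arm(
  fingers=[1,1,1,1,1],
  travel=[
    [0,0.01,0.2],
    [0,0,0.15],
    [0,0,0],
    [0,0,0],
    [0,0,0],
  ],
  twist=[0,0,0,0,0],
)

```text
time_s: 21.58
position: [0.4598, -0.2141, 0.0721]
tool_rot: [[1.0, 0.0, 0.001], [0.0, -1.0, -0.001], [0.001, 0.001, -1.0]]
ft_force: [-1.1, 0.5, -1.4]
grip_width: 0.0651
gripper_force: 50.9
```

Run:
```python
from formers import *
print(monitor.observe()['position'],monitor.observe()['ft_force'])
for c in('scene','top'):
    im,d=optics.get_image(c)
    print('S',lip(c,d,(.4842,-.0120),.02775))
    if c=='scene': cv2.imwrite('pics/s5.png',cv2.resize(im[150:300,260:460],None,fx=4,fy=4,interpolation=cv2.INTER_CUBIC))
```

```text
[ 0.45983702 -0.21408963  0.0721079 ] [-1.12235498  0.47534003 -1.42649949]
S (array([ 0.4828, -0.0114]), 145)
S (array([ 0.4855, -0.0122]), 109)
```

View pics/s5.png

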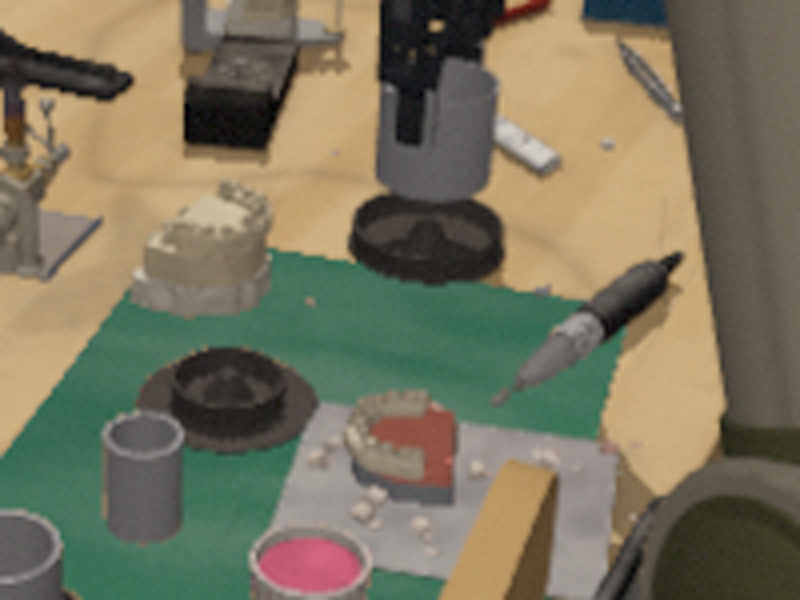

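The large ring hangs over the empty large former (crop (430,235)), and the small former is empty at (228,390). I'll lower it by 43 mm.

step_arm(
  fingers=[1,1,1,1,1,1,1],
  travel=[
    [0,0,0.15],
    [0,0,0.15],
    [0,0,0.07],
    [0,0,0.04],
    [0,0,0.015],
    [0,0,0.01],
    [0,0,0],
  ],
  twist=[0,0,0,0,0,0,0],
)

```text
time_s: 22.55
position: [0.4598, -0.214, 0.0292]
tool_rot: [[1.0, 0.0, 0.001], [0.0, -1.0, -0.001], [0.001, 0.001, -1.0]]
ft_force: [-2.0, 1.6, 10.3]
grip_width: 0.0651
gripper_force: 52.6
```

step_arm(
  fingers=[-0.2,-0.4,-0.7,-1,-1,-1,-1,-1,-1,-1],
  travel=[
    [0,0,0],
    [0,0,0],
    [0,0,0],
    [0,0,0],
    [0,0,0],
    [0,0,-0.2],
    [0,0,-0.4],
    [0,0,-0.5],
    [0,-0.3,0],
    [0.02,-0.5,0],
  ],
  twist=[0,0,0,0,0,0,0,0,0,0],
)

```text
time_s: 23.8
position: [0.4617, -0.134, 0.1383]
tool_rot: [[1.0, -0.002, 0.001], [-0.002, -1.0, -0.001], [0.001, 0.001, -1.0]]
ft_force: [0.2, 0.8, -0.7]
grip_width: 0.0853
gripper_force: 0.0
```

step_arm(
  fingers=[-1,-1,-1,-1,-1,-1,-1,-0.6,-0.6],
  travel=[
    [0.02,-0.5,0],
    [0.02,-0.5,0],
    [0.02,-0.5,0],
    [0.02,-0.5,0],
    [0.01,-0.25,0],
    [0,-0.04,0],
    [0,0,0],
    [0,0,0],
    [0,0,0],
  ],
  twist=[0,0,0,0,0,0,0,0,0],
)

```text
time_s: 24.92
position: [0.4706, 0.0943, 0.1378]
tool_rot: [[1.0, -0.001, -0.0], [-0.001, -1.0, -0.0], [-0.0, 0.0, -1.0]]
ft_force: [-0.3, 0.0, 0.1]
grip_width: 0.0682
gripper_force: 0.0
```

Run:
```python
from formers import *
print(monitor.observe()['position'])
for c in('scene','top'):
    im,d=optics.get_image(c); P=cloud(c,d).reshape(-1,3)
    S=P[(np.hypot(P[:,0]-.4596,P[:,1]+.2144)<.045)&(P[:,2]>.055)&(P[:,2]<.075)]; print(c,'large',circ(S[:,0],S[:,1]),len(S),np.percentile(S[:,2],97))
```

```text
[0.47057728 0.09427965 0.13782445]
scene large (array([ 0.45751639, -0.21272499,  0.03142997]), np.float64(0.0016152565083241079)) 207 0.06338647905612589
top large (array([ 0.46019524, -0.2131309 ,  0.03146454]), np.float64(0.0009727316624488414)) 134 0.06717928497171731
```

step_arm(
  fingers=[-0.6,-0.6,-0.6,-0.6,-0.6,-0.6],
  travel=[
    [0.005,-0.01,0.2],
    [0,0,0.4],
    [0,0,0.4],
    [0,0,0.12],
    [0,0,0],
    [0,0,0],
  ],
  twist=[0,0,0,0,0,0],
)

```text
time_s: 25.78
position: [0.4718, 0.096, 0.0271]
tool_rot: [[1.0, 0.0, 0.002], [0.0, -1.0, -0.0], [0.002, 0.0, -1.0]]
ft_force: [-1.1, -0.2, 0.2]
grip_width: 0.0682
gripper_force: 0.0
```

step_arm(
  fingers=[0,0.3,0.6,0.8,1,1,1,1,1,1],
  travel=[
    [0,0,0],
    [0,0,0],
    [0,0,0],
    [0,0,0],
    [0,0,0],
    [0,0,0],
    [0,0,0],
    [0,0,0],
    [0,0,0],
    [0,0,0],
  ],
  twist=[0,0,0,0,0,0,0,0,0,0],
  force=30,
)

```text
time_s: 27.02
position: [0.4714, 0.0961, 0.0264]
tool_rot: [[1.0, 0.0, 0.001], [0.0, -1.0, 0.0], [0.001, -0.0, -1.0]]
ft_force: [-0.8, -0.1, 5.7]
grip_width: 0.0353
gripper_force: 32.1
```

step_arm(
  fingers=[1,1,1,1,1,1,1,1,1,1],
  travel=[
    [0,0,-0.1],
    [0,0,-0.3],
    [0,0,-0.3],
    [0,0,-0.1],
    [0.03,0.3,0],
    [0.04,0.4,0],
    [0.05,0.3,0],
    [0.005,0.08,0.1],
    [0,0,0.2],
    [0,0,0],
  ],
  twist=[0,0,0,0,0,0,0,0,0,0],
)

```text
time_s: 28.28
position: [0.4822, -0.0111, 0.0742]
tool_rot: [[1.0, 0.001, -0.004], [0.001, -1.0, 0.001], [-0.004, -0.001, -1.0]]
ft_force: [-0.1, -0.7, -0.6]
grip_width: 0.0356
gripper_force: 31.4
```

step_arm(
  fingers=[1,1],
  travel=[
    [0,0,0],
    [0,0,0],
  ],
  twist=[0,0],
)

```text
time_s: 28.52
position: [0.4837, -0.0117, 0.0763]
tool_rot: [[1.0, 0.001, 0.001], [0.001, -1.0, -0.0], [0.001, 0.0, -1.0]]
ft_force: [-0.9, -0.3, -1.0]
grip_width: 0.0349
gripper_force: 31.4
```

Run:
```python
from formers import *
print(monitor.observe()['position'],monitor.observe()['ft_force'])
im,d=optics.get_image('scene')
cv2.imwrite('pics/s6.png',cv2.resize(im[150:300,260:460],None,fx=4,fy=4,interpolation=cv2.INTER_CUBIC))
```

```text
[ 0.48369769 -0.0116627   0.07630473] [-0.92695361 -0.3329791  -1.03548507]
```

View pics/s6.png

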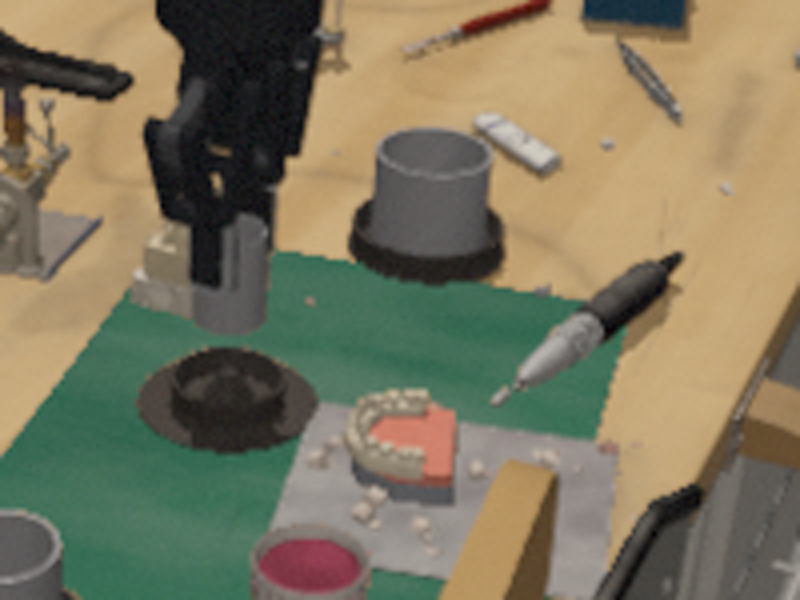

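The small ring is centred over the small former (crop (228,390)). The large ring stands inside its former at (430,200). I'll lower it by 46 mm.

step_arm(
  fingers=[1,1,1,1,1,1,1],
  travel=[
    [0,0,0.15],
    [0,0,0.15],
    [0,0,0.09],
    [0,0,0.04],
    [0,0,0.02],
    [0,0,0.015],
    [0,0,0],
  ],
  twist=[0,0,0,0,0,0,0],
)

```text
time_s: 29.45
position: [0.4838, -0.012, 0.0301]
tool_rot: [[1.0, 0.0, 0.001], [0.0, -1.0, -0.0], [0.001, 0.0, -1.0]]
ft_force: [-1.8, -0.0, 6.0]
grip_width: 0.0351
gripper_force: 32.2
```

Seated with 7 N of contact. I'll release, rise and back away.

step_arm(
  fingers=[0.3,0,-0.3,-0.6,-0.6,-0.6,-0.6,-0.6,-0.6,-0.6],
  travel=[
    [0,0,0],
    [0,0,0],
    [0,0,0],
    [0,0,0],
    [0,0,0],
    [0,0,-0.2],
    [0,0,-0.4],
    [0,0,-0.5],
    [0,0,-0.5],
    [-0.3,0,-0.3],
  ],
  twist=[0,0,0,0,0,0,0,0,0,0],
)

```text
time_s: 30.7
position: [0.4544, -0.0122, 0.2215]
tool_rot: [[1.0, 0.001, 0.003], [0.001, -1.0, -0.001], [0.003, 0.001, -1.0]]
ft_force: [-0.9, -0.4, -0.4]
grip_width: 0.0682
gripper_force: 0.0
```

step_arm(
  fingers=[-0.6,-0.6,-0.6,-0.6,-0.6,-0.6,-0.6,-0.6],
  travel=[
    [-0.2,0.4,0],
    [-0.2,0.4,0],
    [-0.1,0.5,0],
    [-0.1,0.5,0],
    [0,0.5,0],
    [0,0.5,0],
    [0,0,0],
    [0,0,0],
  ],
  twist=[0,0,0,0,0,0,0,0],
)

```text
time_s: 31.7
position: [0.3934, -0.2915, 0.2191]
tool_rot: [[1.0, 0.0, -0.0], [0.0, -1.0, 0.001], [-0.0, -0.001, -1.0]]
ft_force: [0.6, -0.9, -0.4]
grip_width: 0.068
gripper_force: 0.0
```

Run:
```python
from formers import *
print(monitor.observe()['position'],monitor.observe()['time_s'])
for c in('scene','top'):
    im,d=optics.get_image(c); P=cloud(c,d).reshape(-1,3)
    for n,a in dict(med=(.4756,.2031),small=(.4842,-.0118),large=(.4595,-.2144)).items():
        Z=P[np.hypot(P[:,0]-a[0],P[:,1]-a[1])<.05]; Z=Z[Z[:,2]<.09]; zt=np.percentile(Z[:,2],97); S=Z[Z[:,2]>zt-.006]
        x,e=circ(S[:,0],S[:,1]); print(c,n,x.round(4),e.round(4),len(S),zt.round(4))
    cv2.imwrite(f'pics/{c}9.png',im)
```

```text
[ 0.39337797 -0.29147861  0.2190766 ] 31.7
scene med [0.474  0.2041 0.0224] 0.001 267 0.0586
scene small [ 0.4831 -0.0114  0.0166] 0.0013 137 0.0519
scene large [ 0.4575 -0.2126  0.0315] 0.0017 186 0.0619
top med [0.4768 0.2029 0.0225] 0.0008 77 0.0596
top small [ 0.4857 -0.0122  0.0165] 0.0009 58 0.0518
top large [ 0.4602 -0.2132  0.0315] 0.001 119 0.0642
```

View pics/scene9.png

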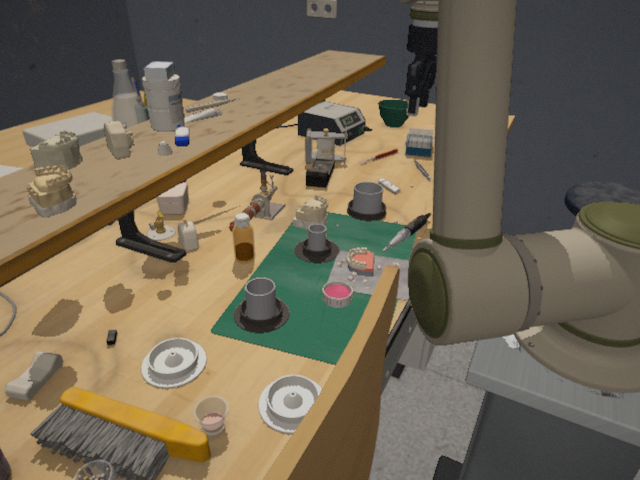

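All three rings stand upright in their own formers: medium (261,300), small (317,240) and large (367,198). The rim heights match fully seated rings, and the bystanders look unmoved.

```bash
python3 -c "from rig import close_job; print(close_job())"
```

```text
the job is handed in; nothing more can be done
None
```

The job is handed in: in the last camera check all three rings stood upright and fully seated, each in its own former, and the wax pot, bottle and jaw model looked unmoved; no verdict came back.

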